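# Feed two spacers from a gravity feeder with its release and load keys

## Task

Feed two steel spacers into the pick-up tray at the low end of the gravity feeder, and leave the next one staged, by working its two spring keys one at a time in the right order: press the round release key, then the square load key, then release again, then load again. Press each key right down, keep it there about a second while the spacers roll, and let it come fully up before the next. Touch only the keys: do not touch, lift or carry the spacers, and leave the other things on the bench where they are.

Things in the scene. Friction and masses are not known exactly. Their poses are not given: they have to be found in the camera images.
- feeder: gravity feeder bolted to the bench: dark steel base plate 244 x 142 x 8 mm under an open metal chute, 60 mm wide, sloping 12 degrees down to the tray at its -x end (floor 29 mm above the bench there, 75 mm at the top; highest spacer top 98 mm). Origin: centre of the base's underside; x up the chute, z up. A fixed heap of brackets lies beyond it, a welding fixture and torch beside its tray
- tray (a point): pick-up tray: middle of the chute floor in the lowest 60 mm of the chute, between the stop plate and the release gate; room for two spacers. Left of it stands a welding fixture with an upright torch 180 mm high, at least 90 mm from the keys; the heap beyond the feeder is up to 130 mm high within 100 mm of the release key
- staging (a point): staging place: point of the chute floor under the one spacer that waits between the release gate (x = -45 mm in the feeder's frame) and the load gate (x = -15 mm); the other spacers queue above the load gate
- release_key (a joint): travel of the release key, m: 0 up, 0.014 down at its stop. It moves straight down; a spring (2 N at the top, 5.5 N at the bottom) lifts it again. Its gate is a blade joined to the key in the middle of the chute floor, 11 mm above the floor when up; from about 12 mm of travel the staged spacer rolls over it into the tray, in well under 1 s
- load_key (a joint): travel of the load key, m: 0 up, 0.014 down at its stop; same spring and blade as the release key. From about 12 mm of travel the queue rolls down until its first spacer is staged, in well under 1 s; when the key springs up its blade parts that spacer from the next and holds the queue back
- release_key_top (a point): centre of the top of the release key's round black cap, 27 mm in diameter, 94 mm above the bench when up; moves with the key. At x = -45, y = +56 mm in the feeder's frame: on the side of the chute away from the robot, the key nearer the tray. The guide block under the cap is 34 x 26 mm, 60 mm high
- load_key_top (a point): centre of the top of the load key's square black cap, 26 x 26 mm, 94 mm above the bench when up; moves with the key. At x = -15, y = -56 mm in the feeder's frame: on the side of the chute facing the robot, the key farther from the tray. The guide block under the cap is 34 x 26 mm, 60 mm high
- spacer_1: turned steel spacer, a plain cylinder 28 mm in diameter and 50 mm long, about 0.12 kg, lying across the chute (it rolls along it); origin at its centre, y axis along the cylinder. At the start it is the staged one, against the release gate
- spacer_2: turned steel spacer, a plain cylinder 28 mm in diameter and 50 mm long, about 0.12 kg, lying across the chute (it rolls along it); origin at its centre, y axis along the cylinder. At the start it is the first in the queue, against the load gate
- spacer_3: turned steel spacer, a plain cylinder 28 mm in diameter and 50 mm long, about 0.12 kg, lying across the chute (it rolls along it); origin at its centre, y axis along the cylinder. At the start it is the second in the queue
- spacer_4: turned steel spacer, a plain cylinder 28 mm in diameter and 50 mm long, about 0.12 kg, lying across the chute (it rolls along it); origin at its centre, y axis along the cylinder. At the start it is the third in the queue
- spacer_5: turned steel spacer, a plain cylinder 28 mm in diameter and 50 mm long, about 0.12 kg, lying across the chute (it rolls along it); origin at its centre, y axis along the cylinder. At the start it is the last in the queue
- work_bracket: bystander: grey bent sheet-metal bracket 65 x 71 x 41 mm beyond the torch; origin at the centre of its underside
- nozzle_0: bystander: pink ceramic gas nozzle, 18 mm in diameter, 40 mm high, standing; origin at the centre of its underside
- tape_white: bystander: roll of white tape, 72 mm in diameter, 19 mm high, lying flat; origin at the centre of its underside
- clip_1: bystander: small grey bent clip 52 x 55 x 30 mm left of the fixture; origin at the centre of its underside
- nozzle_1: bystander: pink ceramic gas nozzle like nozzle_0, standing beyond the torch, near the feeder's tray; origin at the centre of its underside

How it is judged:
By the outcome, as a careful person would: the job done as asked, in the order asked, and still so for the second after the job is handed in, with the robot touching nothing.
It also fails if it takes over 54 s, if anything falls off the work surface, if the arm or the gripper's body presses on something with over 40 N, if the wrist force passes 120 N, or if a joint passes its speed limit or range.

## Robot

A 7-joint arm with a two-finger parallel gripper is mounted at the origin on a cart in front of the work surface, level with it; the furniture and walls round the work are solid. World frame = base frame: x ahead of the robot, y to its left, z up, the work surface at z = 0. Lengths are in m, angles in rad, forces in N, time in s.
With the tool pointing down it reaches from about 0.35 to 0.9 m from the base axis. Payload 19.9 kg.
Tool frame: the origin (TCP) lies at the very end of the fingers, on their centre line; the grasp point (between the pads) lies 19 mm behind it; z points along the fingers, y is the direction in which the jaws open and shut (so a half turn about z gives the same grasp; the last joint's range is limited). The gripper opens to 94 mm and grips with 3 to 60 N. Pads are 16 mm wide; open, the fingers measure 119 mm over their backs; the gripper's body (75 mm by 177 mm) begins 78 mm behind the grasp point.
Start: joints at [1.079, 0.417, -0.01, 1.614, 0.005, 1.111, -0.053], TCP at [0.272, -0.563, 0.205] pointing down, gripper open.
Joint ranges: [-2.81, 2.81], [-0.39, 2.02], [-1.27, 1.25], [0.06, 2.57], [-1.19, 4.33], [0.19, 2], [-2.82, 2.82]. Speed limits (rad/s): [1.89, 1.89, 2.39, 2.39, 3.01, 3.01, 3.01].

## Interface

Orientations are given as a unit quaternion [x, y, z, w].
In Python, from cell import sensors, camera, ticket, spot_in, spot_point gives the robot as it stands.
- The arm moves only by the tool send_rows, never from a script. Its arguments are lists of equal length, an entry for each row: "jaw": the closure in counts, from 0 (fully open) to 255 (shut); "translation": the shift along the tool's x, y, z in cm, a list of three; "twist": the turn, a rotation vector about the tool's x, y, z in degrees, a list of three. In form: {"jaw": [jaw, ...], "translation": [[x, y, z], ...], "twist": [[ax, ay, az], ...]}. A call has 1 to 8 rows; each row is the pose to reach, as a shift and turn from the pose commanded when the call began, along the tool's axes at that moment; what a row does not reach only later rows make up. A row lasts 1/12 s, in which the tool goes at most 41.7 mm and 7.16 degrees, less where a joint would pass 70% of its speed; a pose out of reach is approached as far as the arm can. A call with a gripper value outside its range is refused whole. The fingers move at their own pace and stop on an object; "newtons" is the grip in N (left out, the last holds). Time passes only in rows, so rows that repeat a pose let the fingers close. It gives the time, the measured TCP pose, the force and the opening at its end, in the units of the state.
- sensors.state(): the state, without advancing time (a new reading comes with each control period).
- camera(name): name is "scene" or "top"; returns a dict with "color" (480x640x3 uint8, blue, green, red), "mtx" (3x3 intrinsics, pixels), "R" (3x3) and "t" (3): a world point X has camera coordinates R X + t. Camera axes: x right, y down, z forward; pixel columns grow to the right and rows downward; lengths in m; the calibration is good to about 2 mm. A picture is of the moment at which its call begins. There is no depth.
- ticket.finish_job(): hands the job in, once; it reports no verdict.
Trained networks look in the newest picture that a camera, given by its name, has taken for a name from the list of things; names that differ only in an ending like _2 or _b are one class to them, and where a whole thing is asked for, a point or a joint stands for the part that bears it (a point fixed in the world has none). Each returns a list of dicts, best first, with "conf" (0 to 1); they miss things now and then, are a little off and sometimes report something else, mostly with a low value. They report only what shows in the picture. A call takes as long as a camera call.
- spot_in(name, camera): "location" ([x, y, z] in m, in world coordinates, good to about 4 mm: the middle of the surface that is visible of it).
- spot_point(name, camera): "location" ([x, y, z] in m, in world coordinates, good to about 4 mm: a listed point, or the origin of a listed thing).
The state is a dict: "time_s": time; "joints": joint angles; "dq": joint speeds; "joint_torque": joint torques, N m; "position": TCP position; "eef_rot": TCP orientation; "wrist_force": force on the tool from outside, world axes, zero at the start; "torque": the same for the moment, N m; "grip_width": finger opening in m.
Only numpy, scipy, OpenCV 4.12 (cv2) and the standard library are available. Lean on these libraries where they do the work, as an engineer would, in place of code of your own. Each camera call takes 0.05 s, during which the arm holds its last target.

## Working session

There is one attempt and no reset: what is moved stays moved. The work goes in short steps, Python scripts to look and compute and a tool call to move; the robot and the scene stay as the last step left them, time stands still between calls to the robot, and variables do not carry over. Pictures are saved under pics/ and viewed, and the job is handed in when it is done.

Besides the shell and the picture viewer there is one more tool, called after "Call:" in YAML: its name, and indented under it one key for each argument. send_rows: Moves the arm, as the interface text tells. Its arguments: {"type":"object","properties":{"jaw":{"type":"array","items":{"type":"number"}},"translation":{"type":"array","items":{"type":"array","items":{"type":"number"}}},"twist":{"type":"array","items":{"type":"array","items":{"type":"number"}}},"newtons":{"type":"number"}},"required":["jaw","translation","twist"]}

```bash
mkdir -p pics
cat > h.py <<'E'
import numpy as np, cv2
from scipy.spatial.transform import Rotation as Rn
from cell import sensors, camera, ticket, spot_in, spot_point
def st():
    s=sensors.state(); print(s['time_s'],np.round(s['position'],4),np.round(s['eef_rot'],4),np.round(s['wrist_force'],2),s['grip_width']); return s
def px(c,X):
    p=c['R']@np.array(X)+c['t']; q=np.array(c['mtx'])@p; return q[:2]/q[2]
E
python3 - <<'E'
from h import *
s=st(); print(np.round(Rn.from_quat(s['eef_rot']).as_matrix(),3))
for n in ['scene','top']:
    c=camera(n); cv2.imwrite(f'pics/{n}0.png',c['color'])
    print(n,np.round(-np.array(c['R']).T@c['t'],3))
    for k in ['release_key_top','load_key_top','tray','staging','feeder','spacer_1','nozzle_1']:
        print(k,[(round(d['conf'],2),np.round(d['location'],4)) for d in spot_point(k,n)][:6])
E
```

```text
0.0 [ 0.2722 -0.5622  0.2048] [ 9.747e-01  2.235e-01 -2.000e-04 -6.000e-04] [0.65 0.4  0.15] 0.09399727422888475
[[ 0.9    0.436 -0.001]
 [ 0.436 -0.9    0.001]
 [-0.    -0.001 -1.   ]]
scene [0.136 0.447 0.852]
release_key_top [(0.48, array([ 0.5154, -0.3335,  0.0931])), (0.39, array([ 0.4608, -0.4066,  0.0722]))]
load_key_top []
tray [(0.91, array([ 0.4662, -0.2958,  0.0331]))]
staging [(0.83, array([ 0.464 , -0.3499,  0.0455]))]
feeder [(0.59, array([ 0.4652, -0.3754,  0.004 ]))]
spacer_1 [(0.75, array([ 0.4674, -0.3452,  0.0587])), (0.52, array([ 0.4614, -0.4309,  0.0776])), (0.48, array([ 0.4669, -0.3793,  0.0689])), (0.46, array([ 0.464 , -0.4056,  0.0751])), (0.45, array([ 0.4571, -0.4586,  0.0808]))]
nozzle_1 [(0.47, array([ 5.487e-01, -1.799e-01, -1.000e-04])), (0.41, array([0.6218, 0.0697, 0.0009]))]
top [ 0.361 -0.153  1.011]
release_key_top [(0.53, array([ 0.5201, -0.3355,  0.0958]))]
load_key_top [(0.54, array([ 0.459 , -0.4333,  0.0774])), (0.52, array([ 0.4087, -0.3578,  0.0989]))]
tray [(0.68, array([ 0.4651, -0.2975,  0.0317]))]
staging [(0.6, array([ 0.4661, -0.3475,  0.0467])), (0.24, array([ 0.5882, -0.0409, -0.0014]))]
feeder [(0.87, array([ 0.4687, -0.3808, -0.0015]))]
spacer_1 [(0.98, array([ 0.4644, -0.4543,  0.0814])), (0.93, array([ 0.4609, -0.4289,  0.0794])), (0.77, array([ 0.4639, -0.3786,  0.0643])), (0.71, array([ 0.4607, -0.3422,  0.0641])), (0.56, array([ 0.4607, -0.4034,  0.0699]))]
nozzle_1 []
```

View pics/scene0.png

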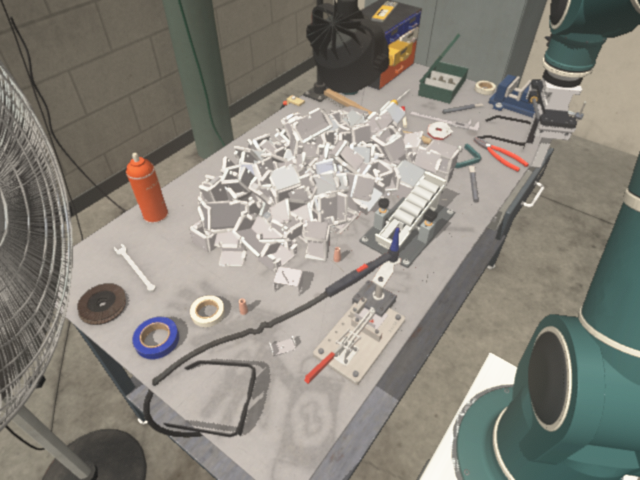

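View pics/top0.png

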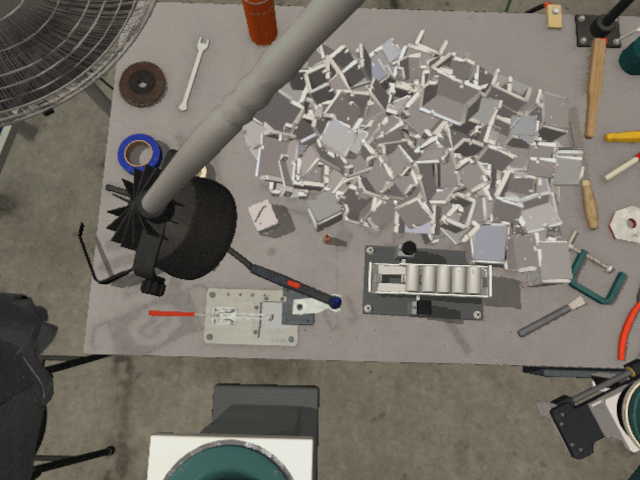

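Run:
```python
from h import *
def ray(c,u,v,z):
    d=np.linalg.inv(c['mtx'])@[u,v,1]; d=c['R'].T@d; o=-c['R'].T@c['t']; return o+d*(z-o[2])/d[2]
for n,w in [('top',[(409,248),(424,307)]),('scene',[(381,204),(430,215)])]:
    c=camera(n); im=c['color']
    for k in ('mtx','R','t'): c[k]=np.array(c[k])
    for u,v in w:
        r=13; g=im[v-r:v+r+1,u-r:u+r+1].max(2); m=(g<45).astype(np.uint8)
        k,l,s,ce=cv2.connectedComponentsWithStats(m); i=1+np.argmax(s[1:,4])
        p=ce[i]+[u-r,v-r]; print(n,p,s[i],np.round(ray(c,p[0],p[1],.094),4))
    a=(340,225,520,335) if n=='top' else (340,150,470,290)
    cr=im[a[1]:a[3],a[0]:a[2]]; cv2.imwrite(f'pics/{n}c.png',cv2.resize(cr,None,fx=4,fy=4,interpolation=2))
```

```text
top [408.72727273 247.94405594] [  6   7  14  13 143] [ 0.5196 -0.3329  0.094 ]
top [423.88557214 306.78109453] [  6   5  15  16 201] [ 0.4087 -0.3604  0.094 ]Traceback (most recent call last):
  File "<stdin>", line 9, in <module>
    return _wrapfunc(a, 'argmax', axis=axis, out=out, **kwds)
    return bound(*args, **kwds)
ValueError: attempt to get argmax of an empty sequence
```

View pics/topc.png

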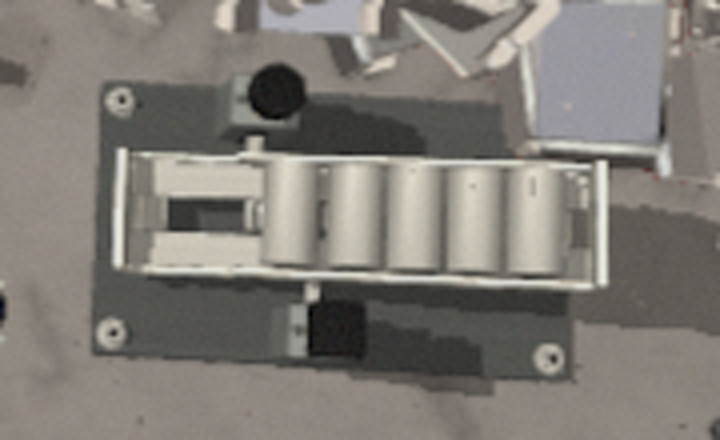

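Call:
send_rows:
  jaw: [255, 255, 255, 255, 255, 255, 255, 255]
  translation:
    - [3, -0.9, 0]
    - [7, -2.1, 0]
    - [11, -3.3, 0]
    - [15, -4.5, 0]
    - [19, -5.7, 0]
    - [23, -7, 0]
    - [27.5, -8.4, 0]
    - [30.5, -9.3, 0]
  twist:
    - [0, 0, -7]
    - [0, 0, -14]
    - [0, 0, -21]
    - [0, 0, -28]
    - [0, 0, -35]
    - [0, 0, -42]
    - [0, 0, -49]
    - [0, 0, -56]

```text
time_s: 1.57
position: [0.508, -0.3438, 0.2057]
eef_rot: [0.753, 0.658, 0.0, 0.0]
wrist_force: [0.6, -0.0, 0.6]
grip_width: 0.0444
```

Run:
```python
from h import *
s=st(); M=Rn.from_quat(s['eef_rot']).as_matrix(); print(np.round(M,3), np.round(s['joints'],2))
print(np.array([.5196,-.3329,.11]-s['position'])@M*100)
```

```text
1.5667 [ 0.508  -0.3438  0.2057] [7.534e-01 6.575e-01 2.000e-04 2.000e-04] [ 0.61 -0.01  0.61] 0.04439883778566892
[[ 0.135  0.991  0.   ]
 [ 0.991 -0.135 -0.   ]
 [ 0.     0.    -1.   ]] [ 0.78  0.41 -0.31  1.64  0.14  1.11  0.3 ]
[1.23338674 1.0000582  9.57211652]
```

Call:
send_rows:
  jaw: [255, 255, 255, 255, 255, 255, 255, 255]
  translation:
    - [1.2, 1.0, 0]
    - [1.2, 1.0, 2]
    - [1.2, 1.0, 5]
    - [1.2, 1.0, 7]
    - [1.2, 1.0, 8]
    - [1.2, 1.0, 8.5]
    - [1.2, 1.0, 8.5]
    - [1.2, 1.0, 8.5]
  twist:
    - [0, 0, -8]
    - [0, 0, -8]
    - [0, 0, -8]
    - [0, 0, -8]
    - [0, 0, -8]
    - [0, 0, -8]
    - [0, 0, -8]
    - [0, 0, -8]

```text
time_s: 2.23
position: [0.5184, -0.3358, 0.1214]
eef_rot: [0.708, 0.706, 0.0, 0.001]
wrist_force: [-0.4, 0.3, 0.3]
grip_width: 0.0003
```

Run:
```python
from h import *
s=st(); M=Rn.from_quat(s['eef_rot']).as_matrix(); print(np.round(M,3))
print(np.array([.5196,-.3329,.094]-s['position'])@M*100)
c=camera('top')
cr=c['color'][215:340,330:520]; cv2.imwrite('pics/t1.png',cv2.resize(cr,None,fx=4,fy=4,interpolation=2))
c=camera('scene')
cr=c['color'][140:290,330:490]; cv2.imwrite('pics/s1.png',cv2.resize(cr,None,fx=4,fy=4,interpolation=2))
print(px(c,s['position']),px(c,[.5196,-.3329,.094]))
```

```text
2.2333 [ 0.5184 -0.3358  0.1214] [7.082e-01 7.060e-01 1.000e-04 5.000e-04] [-0.4   0.26  0.31] 0.0002626337907770022
[[ 0.003  1.     0.001]
 [ 1.    -0.003 -0.001]
 [-0.001  0.001 -1.   ]]
[0.29300446 0.11880229 2.74303609]
[386.54166134 191.94728078] [384.34127982 200.97248973]
```

View pics/t1.png

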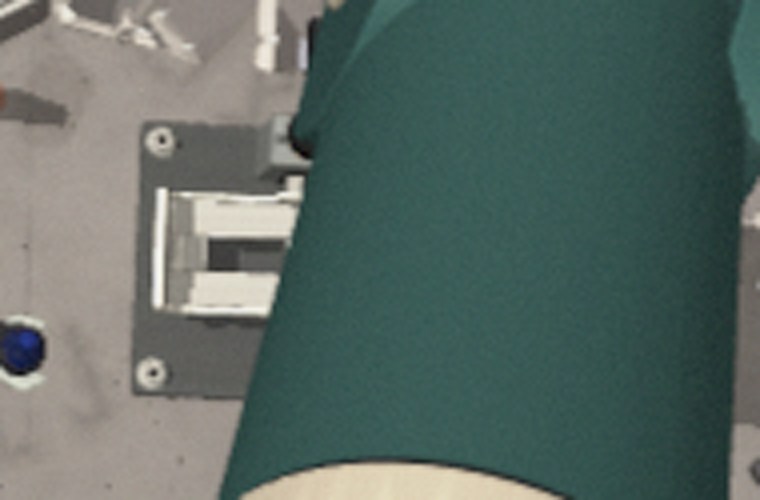

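View pics/s1.png

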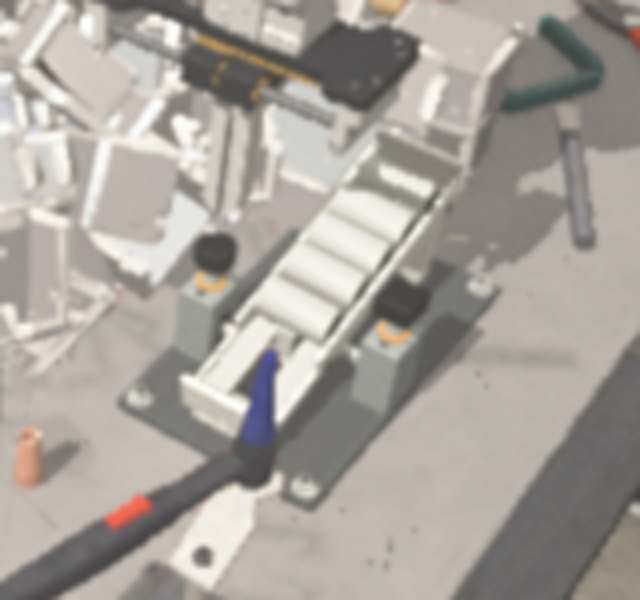

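Call:
send_rows:
  jaw: [255, 255, 255, 255, 255, 255, 255, 255]
  translation:
    - [0.2, 0.2, 0.7]
    - [0.2, 0.2, 1.4]
    - [0.2, 0.2, 2.1]
    - [0.2, 0.2, 2.6]
    - [0.2, 0.2, 3.1]
    - [0.2, 0.2, 3.6]
    - [0.2, 0.2, 4.1]
    - [0.2, 0.2, 4.1]
  twist:
    - [0, 0, 0]
    - [0, 0, 0]
    - [0, 0, 0]
    - [0, 0, 0]
    - [0, 0, 0]
    - [0, 0, 0]
    - [0, 0, 0]
    - [0, 0, 0]

```text
time_s: 3.0
position: [0.52, -0.3335, 0.0799]
eef_rot: [0.708, 0.706, -0.0, -0.0]
wrist_force: [-7.5, 4.7, 18.5]
grip_width: 0.0007
```

Run:
```python
from h import *
s=st()
c=camera('scene')
cr=c['color'][140:290,330:490]; cv2.imwrite('pics/s2.png',cv2.resize(cr,None,fx=4,fy=4,interpolation=2))
s=st()
```

```text
3.0 [ 0.52   -0.3335  0.0799] [ 7.082e-01  7.060e-01 -1.000e-04 -1.000e-04] [-7.46  4.75 18.47] 0.000650932285233532
3.05 [ 0.5199 -0.3334  0.0801] [ 7.081e-01  7.061e-01 -1.000e-04 -0.000e+00] [-6.09  3.77 15.  ] 0.0003848178733704444
```

View pics/s2.png

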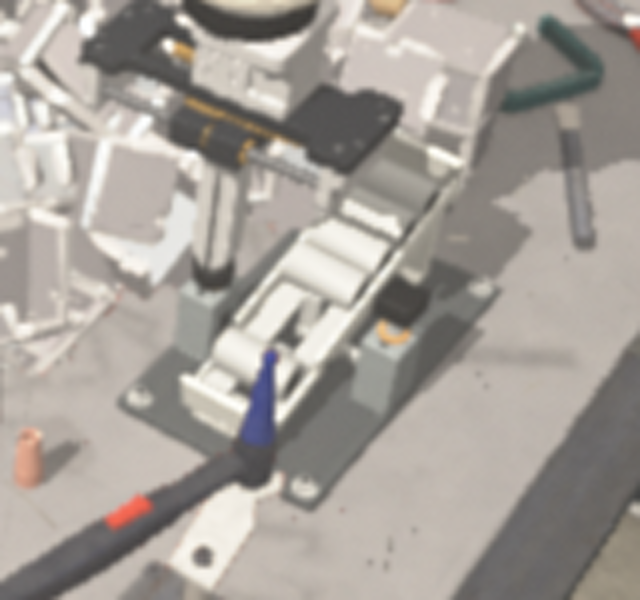

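Call:
send_rows:
  jaw: [255, 255, 255, 255, 255, 255, 255, 255]
  translation:
    - [0, 0, 0]
    - [0, 0, 0]
    - [0, 0, 0]
    - [0, 0, 0]
    - [0, 0, 0]
    - [0, 0, 0]
    - [0, 0, 0]
    - [0, 0, 0]
  twist:
    - [0, 0, 0]
    - [0, 0, 0]
    - [0, 0, 0]
    - [0, 0, 0]
    - [0, 0, 0]
    - [0, 0, 0]
    - [0, 0, 0]
    - [0, 0, 0]

```text
time_s: 3.72
position: [0.5199, -0.3334, 0.08]
eef_rot: [0.708, 0.706, -0.0, 0.0]
wrist_force: [-6.0, 3.9, 16.0]
grip_width: 0.0002
```

Call:
send_rows:
  jaw: [255, 255, 255, 255, 255, 255, 255, 255]
  translation:
    - [0, 0, 0]
    - [0, 0, 0]
    - [0, 0, 0]
    - [0, 0, -0.7]
    - [0, 0, -1.4]
    - [0, 0, -2.2]
    - [0, 0, -4]
    - [0, 0, -6]
  twist:
    - [0, 0, 0]
    - [0, 0, 0]
    - [0, 0, 0]
    - [0, 0, 0]
    - [0, 0, 0]
    - [0, 0, 0]
    - [0, 0, 0]
    - [0, 0, 0]

```text
time_s: 4.38
position: [0.5195, -0.3333, 0.1396]
eef_rot: [0.708, 0.706, -0.0, -0.001]
wrist_force: [-0.4, -0.4, -0.2]
grip_width: 0.0005
```

Run:
```python
from h import *
s=st(); M=Rn.from_quat(s['eef_rot']).as_matrix(); print(np.round(M,3))
print(np.array([.4087,-.3604,.094]-s['position'])@M*100)
c=camera('scene')
cr=c['color'][140:290,330:490]; cv2.imwrite('pics/s3.png',cv2.resize(cr,None,fx=4,fy=4,interpolation=2))
print(px(c,[.4087,-.3604,.094]))
```

```text
4.3833 [ 0.5195 -0.3333  0.1396] [ 7.082e-01  7.060e-01 -1.000e-04 -7.000e-04] [-0.44 -0.44 -0.16] 0.00047086645408725533
[[ 0.003  1.    -0.001]
 [ 1.    -0.003  0.001]
 [ 0.001 -0.001 -1.   ]]
[ -2.74350891 -11.06650802   4.56929541]
[430.41173824 213.29671639]
```

View pics/s3.png

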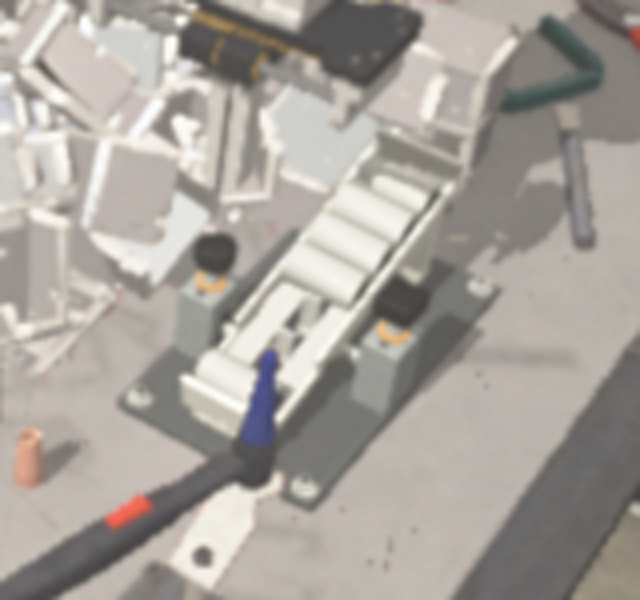

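Call:
send_rows:
  jaw: [255, 255, 255, 255, 255, 255, 255, 255]
  translation:
    - [-0.5, -2, 0]
    - [-1.2, -5, 0]
    - [-2, -8, 0]
    - [-2.5, -10.3, 0]
    - [-2.7, -11.1, 0.5]
    - [-2.7, -11.1, 2]
    - [-2.7, -11.1, 3]
    - [-2.7, -11.1, 3]
  twist:
    - [0, 0, 0]
    - [0, 0, 0]
    - [0, 0, 0]
    - [0, 0, 0]
    - [0, 0, 0]
    - [0, 0, 0]
    - [0, 0, 0]
    - [0, 0, 0]

```text
time_s: 5.1
position: [0.4085, -0.3594, 0.1076]
eef_rot: [0.708, 0.706, 0.0, -0.001]
wrist_force: [-0.2, 0.0, 0.6]
grip_width: 0.0006
```

Run:
```python
from h import *
s=st(); M=Rn.from_quat(s['eef_rot']).as_matrix()
print(np.array([.4087,-.3604,.079]-s['position'])@M*100)
c=camera('scene')
cr=c['color'][140:290,330:490]; cv2.imwrite('pics/s4.png',cv2.resize(cr,None,fx=4,fy=4,interpolation=2))
```

```text
5.1 [ 0.4085 -0.3594  0.1076] [ 7.080e-01  7.062e-01  1.000e-04 -1.200e-03] [-0.2   0.03  0.64] 0.000565264492642859
[-0.10736114  0.02044159  2.86109898]
```

View pics/s4.png

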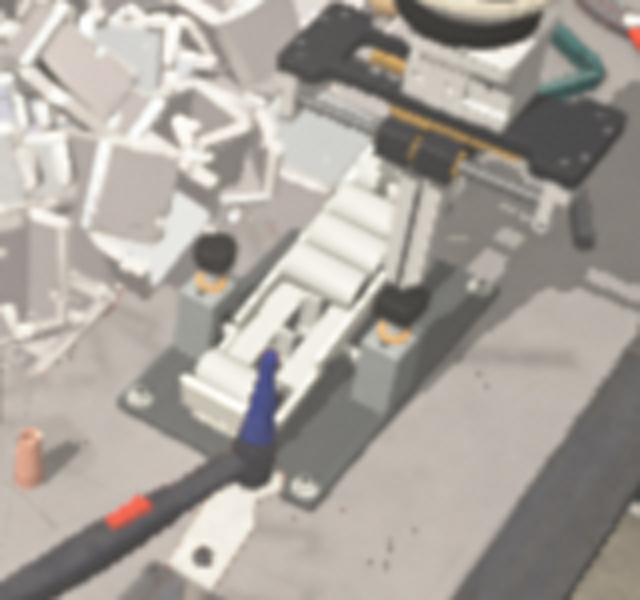

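Call:
send_rows:
  jaw: [255, 255, 255, 255, 255, 255, 255, 255]
  translation:
    - [-0.1, 0, 0.6]
    - [-0.1, 0, 1.2]
    - [-0.1, 0, 1.8]
    - [-0.1, 0, 2.4]
    - [-0.1, 0, 2.9]
    - [-0.1, 0, 3.0]
    - [-0.1, 0, 3.0]
    - [-0.1, 0, 3.0]
  twist:
    - [0, 0, 0]
    - [0, 0, 0]
    - [0, 0, 0]
    - [0, 0, 0]
    - [0, 0, 0]
    - [0, 0, 0]
    - [0, 0, 0]
    - [0, 0, 0]

```text
time_s: 5.82
position: [0.4094, -0.3614, 0.0801]
eef_rot: [0.708, 0.706, -0.0, 0.001]
wrist_force: [-1.6, 2.7, 17.6]
grip_width: 0.0006
```

Call:
send_rows:
  jaw: [255, 255, 255, 255, 255, 255, 255, 255]
  translation:
    - [0, 0, 0]
    - [0, 0, 0]
    - [0, 0, 0]
    - [0, 0, 0]
    - [0, 0, 0]
    - [0, 0, 0]
    - [0, 0, 0]
    - [0, 0, 0]
  twist:
    - [0, 0, 0]
    - [0, 0, 0]
    - [0, 0, 0]
    - [0, 0, 0]
    - [0, 0, 0]
    - [0, 0, 0]
    - [0, 0, 0]
    - [0, 0, 0]

```text
time_s: 6.48
position: [0.4093, -0.3613, 0.08]
eef_rot: [0.708, 0.706, 0.0, 0.0]
wrist_force: [-2.2, 1.4, 16.3]
grip_width: 0.0003
```

Run:
```python
from h import *
c=camera('scene')
cr=c['color'][140:290,330:490]; cv2.imwrite('pics/s5.png',cv2.resize(cr,None,fx=4,fy=4,interpolation=2))
st()
```

```text
6.5333 [ 0.4093 -0.3614  0.0801] [7.081e-01 7.061e-01 0.000e+00 5.000e-04] [-1.73  1.88 16.18] 0.000539930990496894
```

View pics/s5.png

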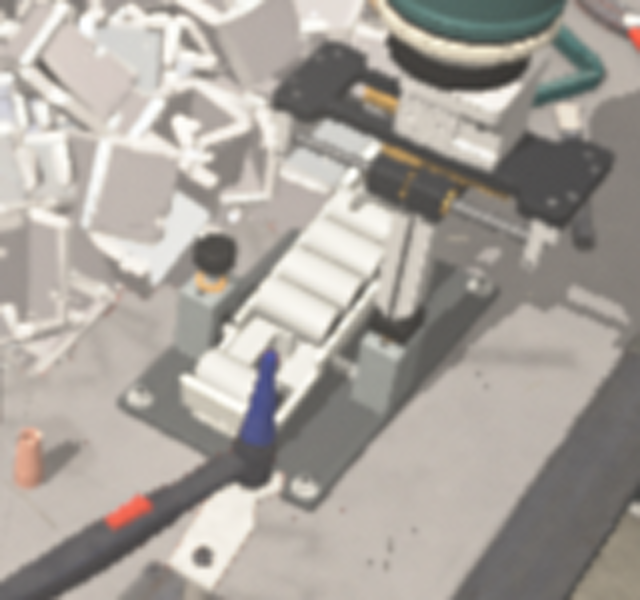

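Load key is fully down and the queue has rolled down, with spacer_2 staged at (300,310) in the crop. I'll hold briefly, then raise.

Call:
send_rows:
  jaw: [255, 255, 255, 255, 255, 255, 255, 255]
  translation:
    - [0, 0, 0]
    - [0, 0, 0]
    - [0, 0, 0]
    - [0, 0, -0.7]
    - [0, 0, -1.4]
    - [0, 0, -2.2]
    - [0, 0, -4]
    - [0, 0, -6]
  twist:
    - [0, 0, 0]
    - [0, 0, 0]
    - [0, 0, 0]
    - [0, 0, 0]
    - [0, 0, 0]
    - [0, 0, 0]
    - [0, 0, 0]
    - [0, 0, 0]

```text
time_s: 7.2
position: [0.4082, -0.3606, 0.1395]
eef_rot: [0.708, 0.706, -0.0, -0.001]
wrist_force: [0.5, 0.4, 0.0]
grip_width: 0.0007
```

Run:
```python
from h import *
s=st(); M=Rn.from_quat(s['eef_rot']).as_matrix()
print(np.array([.5196,-.3329,.094]-s['position'])@M*100)
c=camera('scene')
cr=c['color'][140:290,330:490]; cv2.imwrite('pics/s6.png',cv2.resize(cr,None,fx=4,fy=4,interpolation=2))
```

```text
7.2 [ 0.4082 -0.3606  0.1395] [ 0.7081  0.7061 -0.     -0.0011] [0.47 0.4  0.01] 0.0006707570197879242
[ 2.80034723 11.14267459  4.53871356]
```

View pics/s6.png

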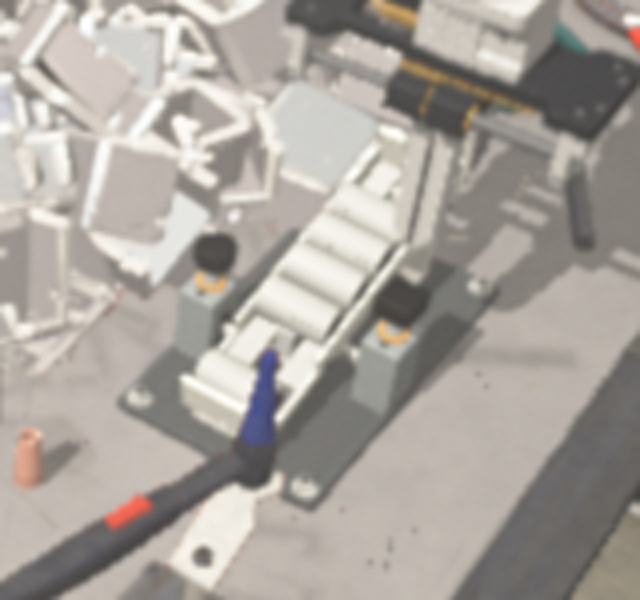

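Load key is up again, one spacer is in the tray and one is staged. Next is the release key.

Call:
send_rows:
  jaw: [255, 255, 255, 255, 255, 255, 255, 255]
  translation:
    - [0.5, 2, 0]
    - [1.2, 5, 0]
    - [2, 8, 0]
    - [2.6, 10.3, 0]
    - [2.8, 11.1, 0.5]
    - [2.8, 11.1, 2]
    - [2.8, 11.1, 3]
    - [2.8, 11.1, 3]
  twist:
    - [0, 0, 0]
    - [0, 0, 0]
    - [0, 0, 0]
    - [0, 0, 0]
    - [0, 0, 0]
    - [0, 0, 0]
    - [0, 0, 0]
    - [0, 0, 0]

```text
time_s: 7.92
position: [0.5181, -0.3332, 0.1071]
eef_rot: [0.708, 0.706, -0.001, -0.002]
wrist_force: [0.0, 0.3, -0.9]
grip_width: 0.0006
```

Run:
```python
from h import *
s=st(); M=Rn.from_quat(s['eef_rot']).as_matrix()
print(np.array([.5196,-.3329,.079]-s['position'])@M*100)
```

```text
7.9167 [ 0.5181 -0.3332  0.1071] [ 7.083e-01  7.059e-01 -6.000e-04 -1.800e-03] [ 0.04  0.26 -0.9 ] 0.0006432445839806445
[0.02825629 0.16178812 2.80576046]
```

Call:
send_rows:
  jaw: [255, 255, 255, 255, 255, 255, 255, 255]
  translation:
    - [0, 0.1, 0.6]
    - [0, 0.1, 1.2]
    - [0, 0.1, 1.8]
    - [0, 0.1, 2.4]
    - [0, 0.1, 2.9]
    - [0, 0.1, 3.0]
    - [0, 0.1, 3.0]
    - [0, 0.1, 3.0]
  twist:
    - [0, 0, 0]
    - [0, 0, 0]
    - [0, 0, 0]
    - [0, 0, 0]
    - [0, 0, 0]
    - [0, 0, 0]
    - [0, 0, 0]
    - [0, 0, 0]

```text
time_s: 8.58
position: [0.521, -0.334, 0.0801]
eef_rot: [0.708, 0.706, -0.0, 0.0]
wrist_force: [-3.5, -0.4, 13.4]
grip_width: 0.0003
```

Call:
send_rows:
  jaw: [255, 255, 255, 255, 255, 255, 255, 255]
  translation:
    - [0, 0, 0]
    - [0, 0, 0]
    - [0, 0, 0]
    - [0, 0, 0]
    - [0, 0, 0]
    - [0, 0, 0]
    - [0, 0, 0]
    - [0, 0, 0]
  twist:
    - [0, 0, 0]
    - [0, 0, 0]
    - [0, 0, 0]
    - [0, 0, 0]
    - [0, 0, 0]
    - [0, 0, 0]
    - [0, 0, 0]
    - [0, 0, 0]

```text
time_s: 9.25
position: [0.521, -0.334, 0.0801]
eef_rot: [0.708, 0.706, -0.0, 0.0]
wrist_force: [-4.4, -0.4, 12.4]
grip_width: 0.0006
```

Run:
```python
from h import *
c=camera('scene')
cr=c['color'][140:290,330:490]; cv2.imwrite('pics/s7.png',cv2.resize(cr,None,fx=4,fy=4,interpolation=2))
st()
```

```text
9.3 [ 0.521  -0.334   0.0801] [ 7.083e-01  7.059e-01 -2.000e-04  4.000e-04] [-3.3   0.31 13.52] 0.0005397331031418276
```

View pics/s7.png

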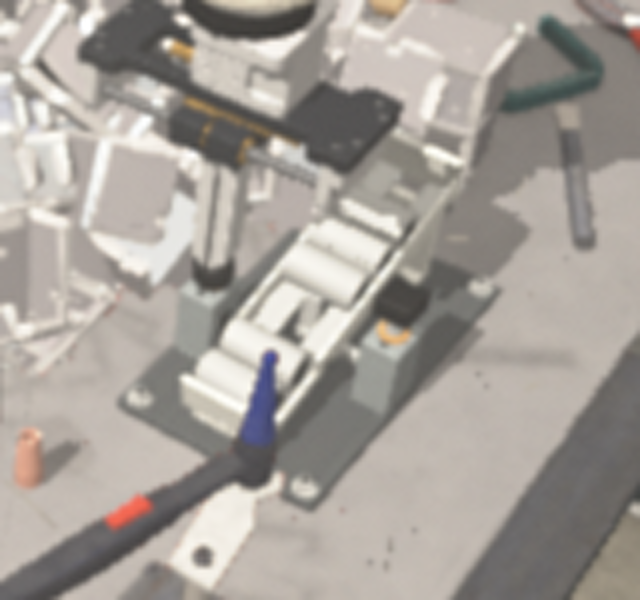

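Both spacers are now in the tray, at (230,372) and (260,345) in the crop. I'll hold briefly, then raise.

Call:
send_rows:
  jaw: [255, 255, 255, 255, 255, 255, 255, 255]
  translation:
    - [0, 0, 0]
    - [0, 0, 0]
    - [0, 0, 0]
    - [0, 0, -0.7]
    - [0, 0, -1.4]
    - [0, 0, -2.2]
    - [0, 0, -4]
    - [0, 0, -6]
  twist:
    - [0, 0, 0]
    - [0, 0, 0]
    - [0, 0, 0]
    - [0, 0, 0]
    - [0, 0, 0]
    - [0, 0, 0]
    - [0, 0, 0]
    - [0, 0, 0]

```text
time_s: 9.97
position: [0.5204, -0.3329, 0.1396]
eef_rot: [0.708, 0.706, -0.0, -0.001]
wrist_force: [0.8, 0.6, 0.1]
grip_width: 0.0001
```

Run:
```python
from h import *
s=st(); M=Rn.from_quat(s['eef_rot']).as_matrix()
print(np.array([.4087,-.3604,.094]-s['position'])@M*100)
c=camera('scene')
cr=c['color'][140:290,330:490]; cv2.imwrite('pics/s8.png',cv2.resize(cr,None,fx=4,fy=4,interpolation=2))
```

```text
9.9667 [ 0.5204 -0.3329  0.1396] [ 7.081e-01  7.061e-01 -1.000e-04 -1.000e-03] [0.78 0.58 0.07] 0.00012434601135005914
[ -2.7841045  -11.15373135   4.56947734]
```

View pics/s8.png

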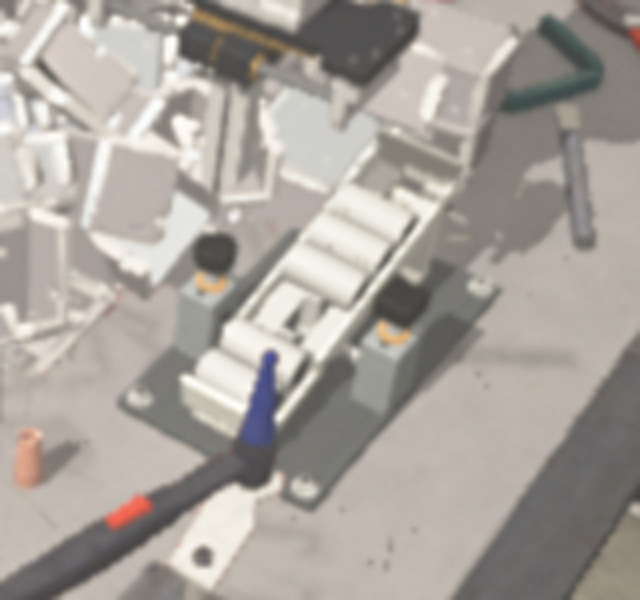

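Release key is up. Now the last load press.

Call:
send_rows:
  jaw: [255, 255, 255, 255, 255, 255, 255, 255]
  translation:
    - [-0.5, -2, 0]
    - [-1.2, -5, 0]
    - [-2, -8, 0]
    - [-2.5, -10.3, 0]
    - [-2.8, -11.2, 0.5]
    - [-2.8, -11.2, 2]
    - [-2.8, -11.2, 3]
    - [-2.8, -11.2, 3]
  twist:
    - [0, 0, 0]
    - [0, 0, 0]
    - [0, 0, 0]
    - [0, 0, 0]
    - [0, 0, 0]
    - [0, 0, 0]
    - [0, 0, 0]
    - [0, 0, 0]

```text
time_s: 10.68
position: [0.4085, -0.3602, 0.1076]
eef_rot: [0.708, 0.706, 0.0, -0.001]
wrist_force: [-0.5, -0.4, -0.6]
grip_width: 0.0004
```

Call:
send_rows:
  jaw: [255, 255, 255, 255, 255, 255, 255, 255]
  translation:
    - [0, 0, 0.6]
    - [0, 0, 1.2]
    - [0, 0, 1.8]
    - [0, 0, 2.4]
    - [0, 0, 2.9]
    - [0, 0, 3.0]
    - [0, 0, 3.0]
    - [0, 0, 3.0]
  twist:
    - [0, 0, 0]
    - [0, 0, 0]
    - [0, 0, 0]
    - [0, 0, 0]
    - [0, 0, 0]
    - [0, 0, 0]
    - [0, 0, 0]
    - [0, 0, 0]

```text
time_s: 11.35
position: [0.4094, -0.3612, 0.0801]
eef_rot: [0.708, 0.706, 0.0, 0.0]
wrist_force: [-1.0, 4.3, 15.9]
grip_width: 0.0004
```

Call:
send_rows:
  jaw: [255, 255, 255, 255, 255, 255, 255, 255]
  translation:
    - [0, 0, 0]
    - [0, 0, 0]
    - [0, 0, 0]
    - [0, 0, 0]
    - [0, 0, 0]
    - [0, 0, 0]
    - [0, 0, 0]
    - [0, 0, 0]
  twist:
    - [0, 0, 0]
    - [0, 0, 0]
    - [0, 0, 0]
    - [0, 0, 0]
    - [0, 0, 0]
    - [0, 0, 0]
    - [0, 0, 0]
    - [0, 0, 0]

```text
time_s: 12.02
position: [0.4094, -0.3611, 0.08]
eef_rot: [0.708, 0.706, 0.0, 0.0]
wrist_force: [-0.8, 4.4, 15.7]
grip_width: 0.0004
```

Run:
```python
from h import *
c=camera('scene')
cr=c['color'][140:290,330:490]; cv2.imwrite('pics/s9.png',cv2.resize(cr,None,fx=4,fy=4,interpolation=2))
st()
```

```text
12.0667 [ 0.4094 -0.3611  0.08  ] [7.080e-01 7.062e-01 1.000e-04 4.000e-04] [-1.63  4.68 15.95] 0.000567248071013016
```

View pics/s9.png

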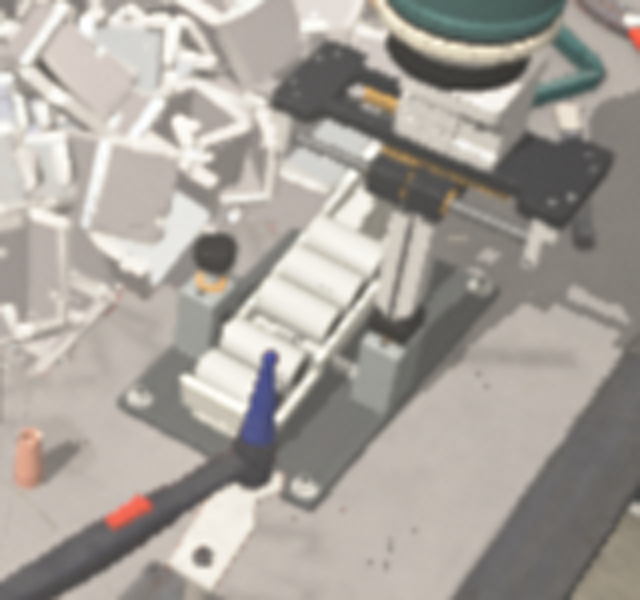

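Spacer_3 is staged. Same raise as before, then back away to get a clear view.

Call:
send_rows:
  jaw: [255, 255, 255, 255, 255, 255, 255, 255]
  translation:
    - [0, 0, 0]
    - [0, 0, 0]
    - [0, 0, 0]
    - [0, 0, -0.7]
    - [0, 0, -1.4]
    - [0, 0, -2.2]
    - [0, 0, -5]
    - [0, 0, -9]
  twist:
    - [0, 0, 0]
    - [0, 0, 0]
    - [0, 0, 0]
    - [0, 0, 0]
    - [0, 0, 0]
    - [0, 0, 0]
    - [0, 0, 0]
    - [0, 0, 0]

```text
time_s: 12.73
position: [0.4072, -0.36, 0.1682]
eef_rot: [0.708, 0.706, -0.0, -0.003]
wrist_force: [0.3, -1.4, 0.9]
grip_width: 0.0009
```

Call:
send_rows:
  jaw: [255, 255, 255, 255, 255, 255, 255, 255]
  translation:
    - [-1, 0, -2]
    - [-3, -1, -3]
    - [-6, -2, -3]
    - [-9, -3, -3]
    - [-12, -4, -3]
    - [-14, -4.5, -3]
    - [-15, -5, -3]
    - [-15, -5, -3]
  twist:
    - [0, 0, 0]
    - [0, 0, 0]
    - [0, 0, 0]
    - [0, 0, 0]
    - [0, 0, 0]
    - [0, 0, 0]
    - [0, 0, 0]
    - [0, 0, 0]

```text
time_s: 13.4
position: [0.3566, -0.5127, 0.1991]
eef_rot: [0.709, 0.705, -0.0, -0.0]
wrist_force: [0.4, 0.2, 0.0]
grip_width: 0.0002
```

Run:
```python
from h import *
st()
for n,a in [('scene',(140,290,330,490)),('top',(215,340,330,520))]:
    c=camera(n); cv2.imwrite(f'pics/{n}_end.png',c['color'])
    cv2.imwrite(f'pics/{n}_endc.png',cv2.resize(c['color'][a[0]:a[1],a[2]:a[3]],None,fx=4,fy=4,interpolation=2))
    print([(round(d['conf'],2),np.round(d['location'],3)) for d in spot_point('spacer_1',n)])
st()
```

```text
13.4 [ 0.3566 -0.5127  0.1991] [ 7.092e-01  7.050e-01 -2.000e-04 -4.000e-04] [0.4  0.19 0.01] 0.00020442839432485992
[(0.75, array([ 0.464, -0.344,  0.06 ])), (0.67, array([ 0.459, -0.4  ,  0.07 ])), (0.65, array([ 0.463, -0.372,  0.066])), (0.56, array([ 0.466, -0.312,  0.05 ])), (0.48, array([ 0.466, -0.299,  0.032])), (0.45, array([ 0.468, -0.28 ,  0.044]))]
[(0.96, array([ 0.464, -0.402,  0.076])), (0.84, array([ 0.462, -0.377,  0.068])), (0.74, array([ 0.467, -0.31 ,  0.052])), (0.64, array([ 0.463, -0.344,  0.057]))]
13.6 [ 0.3594 -0.5095  0.1996] [ 7.075e-01  7.067e-01  2.000e-04 -1.000e-04] [ 0.46 -0.26 -0.53] 0.0004779638970186535
```

View pics/scene_endc.png

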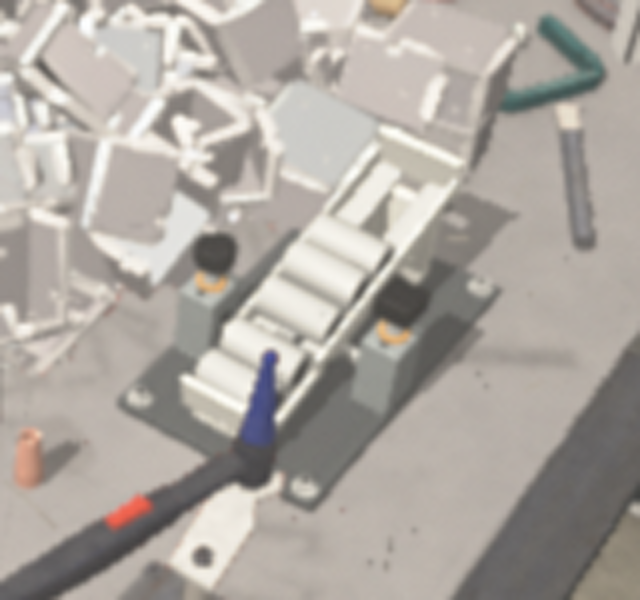

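View pics/top_endc.png

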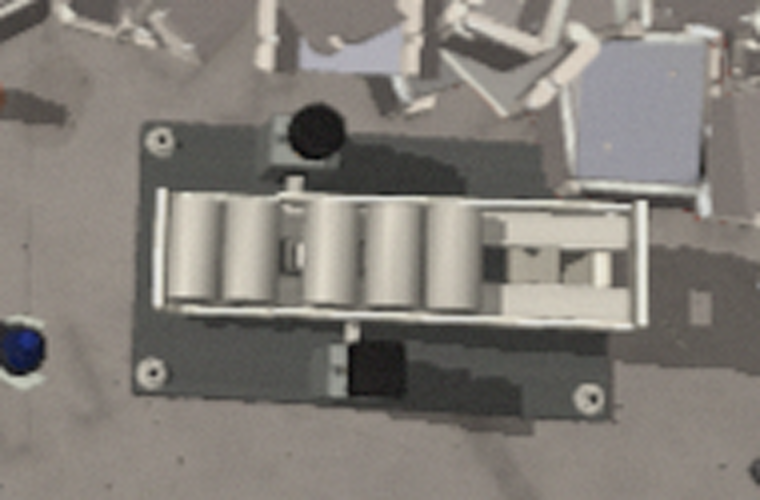

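View pics/scene_end.png

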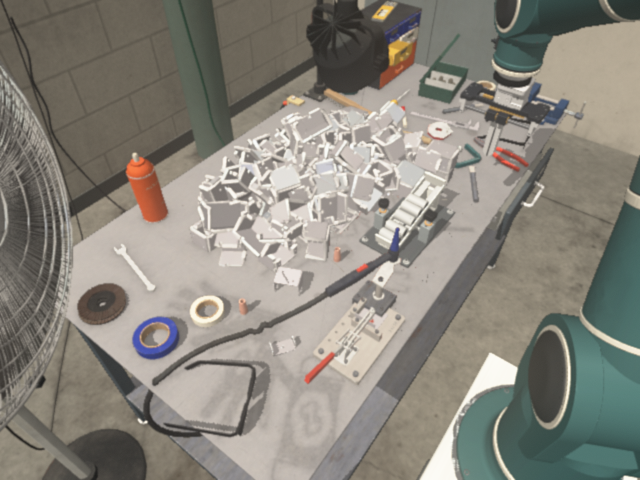

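The pictures show two spacers in the tray (top crop x 195 and 250), one staged (330) and two queued (392, 453). Both keys are up and the bystanders haven't moved, so I'm handing in.

```bash
python3 -c "
from h import *
print(ticket.finish_job()); st()"
```

```text
the job is handed in; nothing more can be done
None
the job is handed in; nothing more can be done
```

The job is done and handed in at about 13.6 s of the 54 s allowed. With the fingers closed, I pressed release, load, release and load. Each key went to its stop (finger tips at z = 0.080) and stayed there about 1 s. The highest wrist force I read was 18.5 N in z (about 20 N in total).

- **Spacers:** the last pictures from both cameras show two spacers in the tray, one staged between the gates and two queued behind the load gate.
- **Keys and arm:** both keys are fully up and the arm is clear of everything.
- **Bystanders:** those in view show no movement.
- **Disagreements:** the detector on the scene camera listed one extra low-confidence "spacer" at z = 0.032. The top camera's detector missed one of the two in the tray. Both pictures clearly show exactly five spacers.

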